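# Unfold the crank and clamp the tube rack on the shaker

## Task

The rack of blood tubes stands on the tube shaker but is not clamped yet. Swing the folded grip of the clamp crank fully upright, then crank clockwise until the rack is held firmly between the cam and the sprung jaw, stopping by feel before the clamp is over-tightened. Leave the grip standing upright, let go of it, and leave the other things on the bench alone.

Things in the scene. Friction and masses are not known exactly. Their poses are not given: they have to be found in the camera images.
- shaker: White base of the tube shaker, 220 x 310 x 53 mm, fixed; origin at the centre of its underside on the bench, z up. On it an aluminium platform (top 59 mm above the bench) holds, along the base's y axis: a steel jaw on springs at the -y end, the rack in the middle, and at the +y side the clamp's bracket with the cam and, above it, the crank.
- cam_post: Grey clamp bracket, its highest part 150 mm above the bench, bolted at a differing distance from the rack; carries the upright shaft with the cam below and the crank on top. Origin: the point on the bench under the shaft. The cam's reach towards the rack grows 4 mm per rad of cranking: it takes up a gap that differs each time, slides the rack to the jaw, then squeezes it against the springs.
- crank_axis (a point): Point on the upright axis of the crank, at the height of the grip's hinge, 198 mm above the bench. It stays put; the crank turns level about it.
- crank (a joint): Crank angle, rad, growing clockwise seen from above (tightening); starts between 0 and 0.7, ends at 5.2. At 0 the arm points along the shaker's +x axis. It stays where it is left. Turned freely, or sliding the rack, it takes 4 to 6 N sideways at the grip and pushes back 0 to 2 N at rest; once the rack meets the jaw, at 2.1 to 4.4 rad, it pushes back 4 or 5 N, then 12 to 20 N more per rad.
- grip_hinge (a point): Middle of the grip's hinge pin at the outer end of the crank arm, 78 mm from the crank's axis. The pin lies level, square to the arm; the arm's top is 18 mm below it. The steel arm is 14 mm wide, the hub 26 mm across and 6 mm lower than the pin.
- grip (a joint): Unfolding angle of the grip, rad: 0 folded (lying level over the arm, its free end towards the crank's axis), 1.571 upright, its working position, against a fixed stop. It swings up and outwards. The hinge is stiff (about 2 N at mid grip) and stays where it is left; a grip pinched in fingers that do not tilt with it lags behind them, so push on until the stop is felt. Starts between 0 and 0.15.
- grip_mid (a point): Point on the axis of the black round grip, 40 mm from the hinge pin and 22 mm short of the free end. The grip is 22 mm in diameter, from 14 to 62 mm from the hinge pin, and turns freely about its own axis, so it can be cranked round in fingers that keep their direction.
- rack: Yellow tube rack, 125 x 125 mm, 55 mm high, 85 mm with its 25 capped tubes, loose on the platform between jaw and cam; origin at the centre of its underside. It is firmly held when the cam squeezes it with about 40 N: the crank then pushes back about 12 N sideways at the grip (and eases off a little when let go). From about 60 N (16 N at the grip, 0.3 rad further) its tubes crack.
- spare_rack: Bystander: black tube rack, 78 x 122 mm, 88 mm high with its tubes, loose on the bench; origin at the centre of its underside.
- bottle: Bystander: amber bottle, 72 mm across and 135 mm high, loose on the bench; origin at the centre of its underside.
- tube_pot: Bystander: round aluminium tube pot, 64 mm across and 94 mm high, loose on the bench; origin at the centre of its underside.

How it is judged:
By the outcome, as a careful person would: the job done as asked, in the order asked, and still so for the second after the job is handed in, with the robot touching nothing.
It also fails if it takes over 56 s, if anything falls off the work surface, if the arm or the gripper's body presses on something with over 40 N, if the wrist force passes 120 N, or if a joint passes its speed limit or range.

## Robot

A 6-joint arm with a two-finger parallel gripper is mounted at the origin on the work surface. World frame = base frame: x ahead of the robot, y to its left, z up, the work surface at z = 0. Lengths are in m, angles in rad, forces in N, time in s.
With the tool pointing down it reaches from about 0.4 to 0.925 m from the base axis. Payload 3.4 kg.
Tool frame: the origin (TCP) lies between the finger pads; the fingertips stand 17 mm ahead of it and the grasp point (between the pads) lies 2 mm behind it; z points along the fingers, y is the line along which they close (so a half turn about z gives the same grasp; the last joint's range is limited). The gripper opens to 85 mm and grips with 20 to 120 N. Pads are 22 mm wide; open, the fingers measure 114 mm over their backs; the gripper's body (76 mm by 85 mm) begins 54 mm behind the grasp point. The pads swing forward as they close: fully open they stand 13 mm farther back than shut.
Start: joints at [-0.073, 0.307, 1.506, -0, 1.328, -0.073], TCP at [0.575, -0, 0.248] pointing down, gripper open.
Joint ranges: [-3.12, 3.12], [-1.05, 2.28], [0.14, 2.33], [-1.42, 4.57], [0.1, 2.73], [-2.68, 2.68]. Speed limits (rad/s): [2.57, 2.57, 3.14, 3.14, 3.14, 3.14].

## Interface

Orientations are given as a rotation vector (axis times angle).
In Python, from plant import status, imaging, arm gives the robot as it stands. The module is installed in compiled form; this text tells all that it offers.
- The arm moves only by the tool move_arm, never from a script. Its argument "targets" is a list of rows, each a list of 5 numbers: the gripper's target within -1 to 1 (fully open at 1, half-way at 0, shut at -1), then the shift along the tool's x, y, z in m, then the turn about the tool's z in rad. A call has 1 to 10 rows; each row shifts and turns the commanded pose from where the row before left it, along the tool's axes as they then stand; what a row does not reach is not made up. A row lasts 1/10 s, in which the tool goes at most 50 mm and 8.59 degrees, less where a joint would pass 70% of its speed; a pose out of reach is approached as far as the arm can. A call is refused whole if a number of a shift passes 0.05 or a number of a turn 0.15, either way. A call with a gripper value outside its range is refused whole. The fingers move at their own pace and stop on an object; "grip_force" is the grip in N (left out, the last holds). Time passes only in rows, so rows that do not move let the fingers close. It gives the time, the measured TCP pose, the force, the opening and the grip force at its end, in the units of the state.
- status.get_obs(): the state, without advancing time (a new reading comes with each control period).
- imaging.capture(name): name is "scene" or "side" or "wrist"; returns the picture (384x512x3 uint8, blue, green, red); there is no depth.
- imaging.camera_params(name): a dict with "fx", "fy", "cx", "cy" (pixels), "R" (3x3) and "t" (3): a world point X has camera coordinates R X + t. Camera axes: x right, y down, z forward; pixel columns grow to the right and rows downward; lengths in m; the calibration is good to about 2 mm. A picture is of the moment at which its call begins: read the wrist's pose just before it. camera_params takes no time and is no camera call; for the wrist camera it gives the pose at the moment of the call.
- arm.job_done(): hands the job in; it is judged then, once.
The state is a dict: "time": time; "joint_pos": joint angles; "dq": joint speeds; "tau": joint torques, N m; "tool_pos": TCP position; "tool_rot": TCP orientation; "force": force on the tool from outside, world axes, zero at the start; "torque": the same for the moment, N m; "grip_width": finger opening in m; "grip_force": force on a finger pad.
Only numpy, scipy, OpenCV 4.12 (cv2) and the standard library are available. Lean on these libraries where they do the work, as an engineer would, in place of code of your own. Each camera call takes 0.05 s, during which the arm holds its last target. There are 200 camera calls.

## Working session

There is one attempt and no reset: what is moved stays moved. The work goes in short steps, Python scripts to look and compute and a tool call to move; the robot and the scene stay as the last step left them, time stands still between calls to the robot, and variables do not carry over. Pictures are saved under pics/ and viewed, at most 10 in all, crops included, and the job is handed in when it is done.

Besides the shell and the picture viewer there is one more tool, called by a JSON object that holds its "api" and its "payload", one argument or row to a line. move_arm: Moves the arm, as the interface text tells. Its arguments: {"type":"object","properties":{"targets":{"type":"array","items":{"type":"array","items":{"type":"number"}}},"grip_force":{"type":"number"}},"required":["targets"]}

```bash
mkdir -p pics; python3 - <<'E'
from plant import status, imaging, arm
import cv2, numpy as np
a=imaging.capture("scene");b=imaging.capture("side")
cv2.imwrite("pics/scene.png",a);cv2.imwrite("pics/side.png",b)
for n in("scene","side","wrist"):
    p=imaging.camera_params(n);R=np.array(p["R"]);print(n,p["fx"],p["cx"],p["cy"],(-R.T@p["t"]).round(3),R[2].round(2))
print(status.get_obs())
E
```

```text
scene 369.9046367247065 254.57075267446402 197.17842308650577 [1.497 0.026 0.829] [-0.8  -0.04 -0.6 ]
side 438.28142223641123 263.8350775474157 194.15661294584535 [0.376 0.7   1.045] [ 0.18 -0.61 -0.77]
wrist 310.3928339504517 259.8073100469472 193.2930234697037 [0.576 0.076 0.373] [-0.   -0.3  -0.96]
{'time': 0.1, 'joint_pos': array([-7.34866344e-02,  3.07514863e-01,  1.50758164e+00,  5.29081895e-07,
        1.32841765e+00, -7.34768829e-02]), 'dq': array([-2.50569271e-04, -3.87615220e-04, -2.64368173e-03,  4.61971827e-05,
       -2.69146043e-04,  4.86258239e-04]), 'tau': array([ 4.70438190e-04, -4.58528459e+01, -2.52607870e+01, -1.75910814e-04,
        5.54533050e-03,  5.92343241e-08]), 'tool_pos': array([5.74378317e-01, 2.91110422e-05, 2.47448920e-01]), 'tool_rot': array([-2.22042308e+00, -2.22040114e+00,  1.97026940e-03]), 'force': array([ 0.5362737 , -0.07200106,  0.68377147]), 'torque': array([ 0.03862294, -0.03696596, -0.0293982 ]), 'grip_force': 0.0, 'grip_width': 0.0851875604110824}
```

View pics/scene.png

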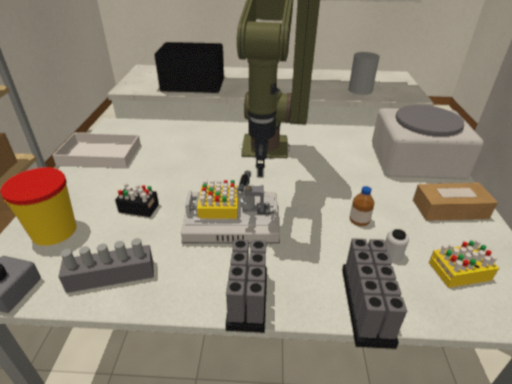

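View pics/side.png

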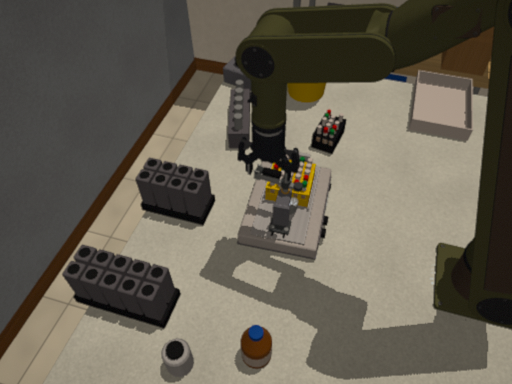

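```bash
python3 - <<'E'
from plant import imaging
import cv2, numpy as np
a=cv2.imread("pics/scene.png")[150:260,165:295]
b=cv2.imread("pics/side.png")[130:260,225:345]
w=imaging.capture("wrist"); cv2.imwrite("pics/w0.png",w)
c=np.hstack([cv2.resize(a,(400,338),interpolation=cv2.INTER_CUBIC),cv2.resize(b[:120,:],(400,338),interpolation=cv2.INTER_CUBIC)])
cv2.imwrite("pics/crop.png",c)
E
```

```text
(no output)
```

View pics/w0.png

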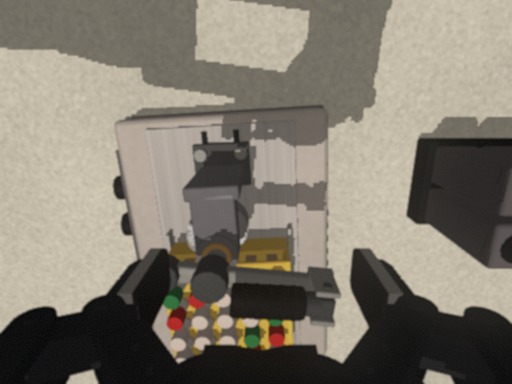

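View pics/crop.png

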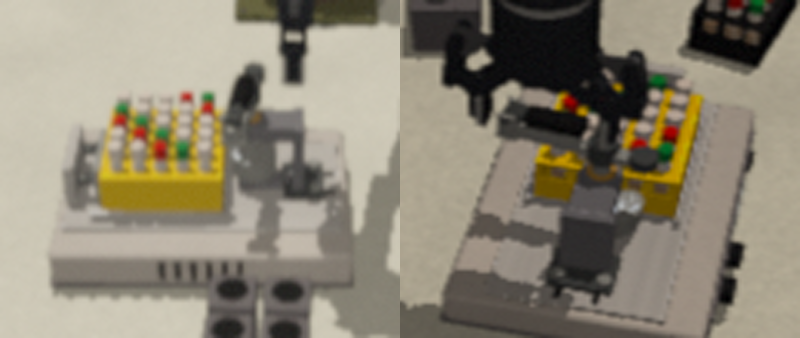

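```bash
cat >h.py <<'E'
from plant import status, imaging, arm
import numpy as np, cv2
def ray(p,u,v,z):
    R=np.array(p["R"]);o=-R.T@np.array(p["t"])
    d=R.T@np.array([(u-p["cx"])/p["fx"],(v-p["cy"])/p["fy"],1]);return o+d*(z-o[2])/d[2]
E
python3 - <<'E'
from h import *
p=imaging.camera_params("wrist");w=cv2.imread("pics/w0.png")
g=w.max(2)
m=(g<32).astype(np.uint8);m[:275]=0;m[345:]=0;m[:,:200]=0;m[:,345:]=0
n,l,s,c=cv2.connectedComponentsWithStats(m)
for i in range(1,n):
    if s[i,4]>60: print(s[i],c[i], cv2.minAreaRect(np.argwhere(l==i)[:,::-1].astype(np.float32)))
for n,u,v,z in[("hub",211,277,.192),("hinge",324,295,.198),("gripA",303,300,.198),("gripB",234,300,.198),("c1",118,122,.053),("c2",327,107,.053),("gap",0,0,0)]: print(n,ray(p,u,v,z).round(4))
print(g[270:330:4,196:345:4])
E
```

```text
[232 284  74  20 901] [265.77580466 291.81021088] ((268.51519775390625, 293.78680419921875), (73.38446044921875, 17.88300895690918), 4.085616588592529)
hub [ 0.5432 -0.0386  0.192 ]
hinge [ 0.6178 -0.0481  0.198 ]
gripA [ 0.6042 -0.052   0.198 ]
gripB [ 0.5587 -0.0521  0.198 ]
c1 [0.4326 0.0517 0.053 ]
c2 [0.6421 0.0665 0.053 ]
gap [0.3011 0.1734 0.    ]
[[ 57  35  37  37  36  38  35  35  66  72  65  64  62  62  60  61  64  64
   76  75  81  90 118 178  98 169 176 181  90  71  71  70  69  67 126 189
  193 196]
 [ 44  69  72  74  72  56  39  32  83 132  83  77  76  74  77  74  73  70
   70  69  68  68  69  67  64  65  64  64  66  66  69  69  70  67  81 200
  195 193]
 [ 73  70  74  73  69  72  65  37  76 140  87  79  77  80  79  77  77  76
   77  78  78  79  77  79  78  78  76  76  78  67  68  67  68  68  67 200
  198 197]
 [ 71  73  70  73  72  70  69  61  75 123  63  68  61  67  74  68  78  80
   80  79  80  80  80  81  83  80  81  80  80  76  70  68  60  60  68 153
  195 195]
 [ 72  73  71  71  71  70  69  66 105  58  25  23  25  25  26  26  24  25
   27  24  25  24  31  35  33  42
[... 942 characters left out ...]
  35  36  33  36  34  67  67  70  69  70  68  67 199
  199 199]
 [ 91  96  92  89 124 124  98 129 102  31  33  32  33  32  32  34  30  33
   33  33  34  33  36  36  33  37  37  37  68  67  68  65  68  67  89 201
  191 195]
 [202 205 174  86  91 130 203 202 203 120  71 128  93 128 108  61  61  74
   36  39  35  30  37  35  32  34  32 113 170  66  67  67  65  67  85 192
  191 193]
 [202 201 202 126  97 193 201 201 201 174 136 205 201 201 201 197 194 204
  146 115 115 109 200 206 148 161 159 176 174 124 127 120 117 102  94 191
  190 196]
 [202 202 199 104 127 204 201 199 195 107 175 204 192 173 172  73 163 203
  169  74  69  77 178 204 160 163 162 174 178 170 167 158 140 151 145 198
  199 195]]
```

{"api": "move_arm", "payload": {
  "targets": [
    [1,0,0,-0.03,0],
    [1,-0.016,0.002,0,0],
    [1,-0.016,0.002,0,0],
    [1,-0.015,0.001,0,0],
    [1,0,0,0,0.14],
    [1,0,0,0,0.14],
    [1,0,0,0,0.14],
    [1,0,0,0,0.14],
    [1,0,0,0,0.14],
    [1,0,0,0,0.14]
  ]
}}

```text
time: 1.15
tool_pos: [0.5793, -0.0483, 0.277]
tool_rot: [-2.937, -1.112, 0.003]
force: [0.5, -0.5, -0.5]
grip_width: 0.0853
grip_force: 0.0
```

{"api": "move_arm", "payload": {
  "targets": [
    [1,0,0,0,0.14],
    [1,0,0,0,0.14],
    [1,0,0,0,0.14],
    [1,0,0,0,0.14],
    [1,0,0,0,0.14],
    [1,0,0,0,0.14],
    [1,0,0,0,0.04],
    [1,0,0,0,0],
    [1,0,0,0,0]
  ]
}}

```text
time: 2.05
tool_pos: [0.5796, -0.0478, 0.2774]
tool_rot: [-3.133, 0.234, 0.003]
force: [-0.4, 0.4, -0.5]
grip_width: 0.085
grip_force: 0.0
```

```bash
python3 - <<'E'
from h import *
o=status.get_obs();p=imaging.camera_params("wrist");w=imaging.capture("wrist");cv2.imwrite("pics/w1.png",w)
import pickle;pickle.dump((o,p),open("w1.pkl","wb"))
R=cv2.Rodrigues(o["tool_rot"])[0];print(o["tool_pos"],R.round(3),o["force"],o["time"])
E
```

```text
[ 0.57958613 -0.04784453  0.27742619] [[ 0.989 -0.148 -0.002]
 [-0.148 -0.989  0.   ]
 [-0.002  0.    -1.   ]] [-0.41865348  0.44096361 -0.46423245] 2.05
```

View pics/w1.png

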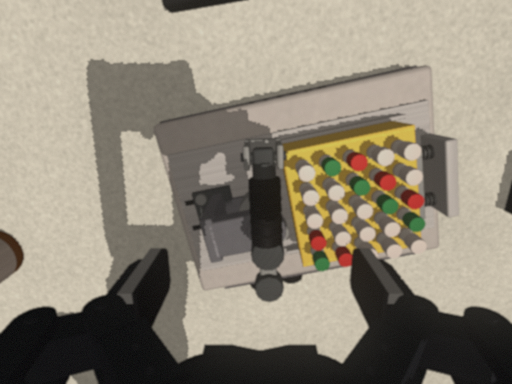

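```bash
python3 - <<'E'
from h import *
import pickle
o,p=pickle.load(open("w1.pkl","rb"));R=cv2.Rodrigues(o["tool_rot"])[0]
g=cv2.imread("pics/w1.png").max(2)
for r in (160,178,185,195,205,215,225,235,245,255,262,270,287): 
    c=np.where(g[r,235:300]<50)[0]+235
    if len(c): print(r,c.min(),c.max())
print(g[165:300:3,266])
for n,u,v,z in[("hub",268,287,.192),("clevis",263,152,.198),("gA",264.5,176,.198),("gB",265,245,.198),("gB2",266.5,262,.205)]:
    X=ray(p,u,v,z);print(n,X.round(4),(R.T@(X-o["tool_pos"])).round(4))
E
```

```text
178 252 278
185 249 279
195 249 279
205 250 280
215 250 280
225 251 280
235 251 281
245 252 281
[ 73  46  47  48  47  29  31  30  26  30  31  28  31  26  29  30  28  27
  28  37  38  40  42  42  36  42  44  43  74  74  74  75  73  72  75 112
 124  45  73  76  77  74  76  74  77]
hub [ 0.5138 -0.0443  0.192 ] [-0.0655  0.0062  0.0855]
clevis [ 0.6207 -0.0558  0.198 ] [0.0419 0.0018 0.0794]
gA [ 0.6043 -0.0545  0.198 ] [0.0256 0.0029 0.0794]
gB [ 0.5531 -0.0474  0.198 ] [-0.0261  0.0035  0.0795]
gB2 [ 0.5432 -0.047   0.205 ] [-0.036   0.0045  0.0725]
```

{"api": "move_arm", "payload": {
  "targets": [
    [1,0,0.003,0.02,0],
    [1,0,0,0.02,0],
    [1,0,0,0.02,0],
    [1,0,0,0.014,0],
    [1,0,0,0,0],
    [-1,0,0,0,0],
    [-1,0,0,0,0],
    [-1,0,0,0,0],
    [-1,0,0,0,0],
    [-1,0,0,0,0]
  ],
  "grip_force": 40
}}

```text
time: 3.1
tool_pos: [0.5797, -0.0509, 0.205]
tool_rot: [3.131, -0.233, 0.001]
force: [-1.1, -2.7, 1.9]
grip_width: 0.0207
grip_force: 38.9
```

{"api": "move_arm", "payload": {
  "targets": [
    [-1,0,0,0,0],
    [-1,0,0,0,0],
    [-1,0,0,0,0]
  ]
}}

```text
time: 3.4
tool_pos: [0.5797, -0.0507, 0.2048]
tool_rot: [3.132, -0.234, 0.001]
force: [-1.3, -4.8, 4.8]
grip_width: 0.0207
grip_force: 39.1
```

{"api": "move_arm", "payload": {
  "targets": [
    [-1,0.0014,0,-0.004,0],
    [-1,0.003,0,-0.007,0],
    [-1,0.0045,0,-0.0065,0],
    [-1,0.0055,0,-0.0055,0],
    [-1,0.007,0,-0.0045,0],
    [-1,0.0075,0,-0.003,0],
    [-1,0,0,0,0],
    [-1,0,0,0,0]
  ]
}}

```text
time: 4.2
tool_pos: [0.6025, -0.0535, 0.2318]
tool_rot: [-3.132, 0.234, 0.022]
force: [-8.3, -2.3, -2.0]
grip_width: 0.0203
grip_force: 39.3
```

```bash
python3 - <<'E'
from h import *
o=status.get_obs();R=cv2.Rodrigues(o["tool_rot"])[0];print(o["tool_pos"],R.T@o["force"],R.T@o["torque"],o["grip_width"])
E
```

```text
[ 0.60254842 -0.05354451  0.23184807] [-7.8631088   3.49283916  2.09647677] [-0.52572248 -1.57853007 -0.21855468] 0.020282738892803527
```

{"api": "move_arm", "payload": {
  "targets": [
    [-1,0.008,0,-0.0015,0],
    [-1,0.004,0,0,0],
    [-1,0.004,0,0,0],
    [-1,0,0,0,0],
    [-1,0,0,0,0]
  ]
}}

```text
time: 4.7
tool_pos: [0.6182, -0.0553, 0.2341]
tool_rot: [-3.131, 0.235, 0.021]
force: [-9.8, -1.0, 0.9]
grip_width: 0.0183
grip_force: 39.8
```

{"api": "move_arm", "payload": {
  "targets": [
    [-1,0.004,0,0,0],
    [-1,0,0,0,0],
    [-1,0,0,0,0]
  ]
}}

```text
time: 5.0
tool_pos: [0.6216, -0.0553, 0.2339]
tool_rot: [-3.13, 0.234, 0.024]
force: [-10.5, 0.1, 2.5]
grip_width: 0.0177
grip_force: 37.9
```

{"api": "move_arm", "payload": {
  "targets": [
    [-1,0.004,0,0,0],
    [-1,0,0,0,0],
    [-1,0,0,0,0]
  ]
}}

```text
time: 5.3
tool_pos: [0.6325, -0.057, 0.2362]
tool_rot: [-3.131, 0.234, -0.001]
force: [0.8, 0.1, 1.2]
grip_width: 0.0002
grip_force: 0.0
```

{"api": "move_arm", "payload": {
  "targets": [
    [-1,0.005,0,-0.02,0],
    [-1,0,0,-0.04,0],
    [-1,0,0,-0.03,0],
    [-1,0,0,0,0]
  ]
}}

```text
time: 5.7
tool_pos: [0.6401, -0.0585, 0.3324]
tool_rot: [-3.133, 0.234, -0.019]
force: [1.5, -0.2, 0.4]
grip_width: 0.0
grip_force: 0.0
```

```bash
python3 - <<'E'
from h import *
o=status.get_obs();p=imaging.camera_params("wrist");w=imaging.capture("wrist");a=imaging.capture("scene");b=imaging.capture("side")
import pickle;pickle.dump((o,p),open("w2.pkl","wb"))
cv2.imwrite("pics/w2full.png",w)
cv2.imwrite("pics/w2.png",np.hstack([w[90:384,130:400],cv2.resize(b[150:250,225:325],(294,294),interpolation=2),cv2.resize(a[155:235,200:280],(230,294),interpolation=2)]))
print(o["tool_pos"],o["force"])
E
```

```text
[ 0.64012004 -0.05845761  0.33243145] [ 1.52484745 -0.19287841  0.44911669]
```

View pics/w2.png

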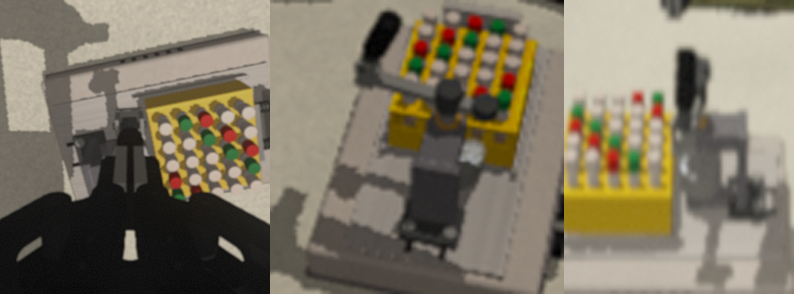

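```bash
cat >>h.py <<'E'
def tilt(h,ax):
    """grip angle from side view: black pixels' axis cast onto the vertical plane through hinge h and axis ax"""
    p=imaging.camera_params("side");g=imaging.capture("side");R=np.array(p["R"]);o=-R.T@np.array(p["t"])
    q=R@np.append(h,.238)+p["t"];u0,v0=int(p["fx"]*q[0]/q[2]+p["cx"]),int(p["fy"]*q[1]/q[2]+p["cy"])
    m=np.zeros(g.shape[:2],np.uint8);m[v0-20:v0+20,u0-20:u0+20]=(g.max(2)<50)[v0-20:v0+20,u0-20:u0+20]
    n,l,s,c=cv2.connectedComponentsWithStats(m);i=1+s[1:,4].argmax();pts=np.argwhere(l==i)[:,::-1].astype(float)
    cen=pts.mean(0);d=np.linalg.svd(pts-cen)[2][0];t=(pts-cen)@d
    r=(h-ax)/np.linalg.norm(h-ax);nn=np.array([-r[1],r[0],0]);out=[]
    for e in (t.min(),t.max()):
        k=cen+e*d;D=R.T@np.array([(k[0]-p["cx"])/p["fx"],(k[1]-p["cy"])/p["fy"],1])
        X=o+D*(nn@(np.append(h,.198)-o))/(nn@D);out.append([(X[:2]-h)@r,X[2]-.198])
    return s[i],np.round(out,4)
E
python3 - <<'E'
from h import *
print(tilt(np.array([.618,-.0555]),np.array([.543,-.045])))
E
```

```text
(array([237, 137,  14,  11, 132], dtype=int32), array([[0.0601, 0.0645],
       [0.0174, 0.0994]]))
```

```bash
sed -i 's/i=1+s\[1:,4\].argmax()/i=1+np.where(s[1:,4]>40,np.hypot(*(c[1:]-[u0,v0]).T),99).argmin()/' h.py
python3 - <<'E'
from h import *
print(tilt(np.array([.618,-.0555]),np.array([.543,-.045])))
E
```

```text
(array([257, 154,  12,  18, 121], dtype=int32), array([[-0.0259,  0.0623],
       [-0.0003, -0.0085]]))
```

{"api": "move_arm", "payload": {
  "targets": [
    [-1,-0.025,0,0,0],
    [-1,-0.025,0,0,0],
    [-1,-0.022,0,0,0],
    [-1,0,0,0.025,0],
    [-1,0,0,0.025,0],
    [-1,0,0,0.025,0],
    [-1,0,0,0.025,0],
    [-1,0,0,0,0],
    [-1,0,0,0,0]
  ]
}}

```text
time: 6.85
tool_pos: [0.565, -0.0478, 0.2254]
tool_rot: [-3.132, 0.234, 0.004]
force: [-0.9, -0.1, 0.2]
grip_width: -0.0
grip_force: 0.0
```

{"api": "move_arm", "payload": {
  "targets": [
    [-1,0.006,0,0,0],
    [-1,0.006,0,0,0],
    [-1,0.005,0,0,0],
    [-1,0.003,0,0,0],
    [-1,0.002,0,0,0],
    [-1,0,0,0,0],
    [-1,0,0,0,0]
  ]
}}

```text
time: 7.55
tool_pos: [0.5876, -0.0512, 0.2263]
tool_rot: [3.133, -0.234, 0.001]
force: [-0.6, 0.1, -0.5]
grip_width: -0.0001
grip_force: 0.0
```

{"api": "move_arm", "payload": {
  "targets": [
    [-1,0.003,0,0,0],
    [-1,0.002,0,0,0],
    [-1,0,0,0,0],
    [-1,0,0,0,0]
  ]
}}

```text
time: 7.95
tool_pos: [0.5925, -0.0519, 0.2262]
tool_rot: [3.133, -0.234, 0.0]
force: [-1.0, 1.3, -0.6]
grip_width: 0.0001
grip_force: 0.0
```

{"api": "move_arm", "payload": {
  "targets": [
    [-1,0.002,0,0,0],
    [-1,0.002,0,0,0],
    [-1,0,0,0,0],
    [-1,0,0,0,0]
  ]
}}

```text
time: 8.35
tool_pos: [0.5949, -0.0518, 0.2259]
tool_rot: [-3.132, 0.234, 0.005]
force: [-4.0, 2.5, 1.2]
grip_width: 0.0003
grip_force: 0.0
```

{"api": "move_arm", "payload": {
  "targets": [
    [-1,0.002,0,0,0],
    [-1,0.002,0,0,0],
    [-1,0,0,0,0],
    [-1,0,0,0,0]
  ]
}}

```text
time: 8.75
tool_pos: [0.5956, -0.0517, 0.225]
tool_rot: [-3.131, 0.233, 0.016]
force: [-11.3, 4.3, 1.9]
grip_width: 0.0002
grip_force: 0.0
```

```bash
python3 - <<'E'
from h import *
print(tilt(np.array([.618,-.0555]),np.array([.543,-.045])))
E
```

```text
(array([251, 137,  26,  35, 603], dtype=int32), array([[-0.0296,  0.1312],
       [-0.0016, -0.0089]]))
```

{"api": "move_arm", "payload": {
  "targets": [
    [-1,0.002,0,0,0],
    [-1,0.002,0,0,0],
    [-1,0,0,0,0],
    [-1,0,0,0,0]
  ]
}}

```text
time: 9.2
tool_pos: [0.5962, -0.0518, 0.2248]
tool_rot: [-3.131, 0.233, 0.026]
force: [-18.4, 5.5, 6.9]
grip_width: -0.0001
grip_force: 1.2
```

{"api": "move_arm", "payload": {
  "targets": [
    [-1,-0.008,0,0,0],
    [-1,-0.012,0,-0.01,0],
    [-1,-0.01,0,-0.04,0],
    [-1,0,0,-0.04,0],
    [1,0.02,0,0,0],
    [1,0.02,0,0,0],
    [1,0.0,0,0,0],
    [1,0.0,0,0,0]
  ]
}}

```text
time: 10.0
tool_pos: [0.6141, -0.0554, 0.3167]
tool_rot: [3.133, -0.234, 0.001]
force: [-0.2, 0.5, -0.2]
grip_width: 0.0578
grip_force: 0.0
```

```bash
python3 - <<'E'
from h import *
import pickle
print(tilt(np.array([.618,-.0555]),np.array([.543,-.045])))
o=status.get_obs();p=imaging.camera_params("wrist");w=imaging.capture("wrist");cv2.imwrite("pics/w3.png",w)
b=imaging.capture("side")
cv2.imwrite("pics/w3v.png",np.hstack([w[:,100:400],cv2.resize(b[140:240,225:325],(384,384),interpolation=2)]))
pickle.dump((o,p),open("w3.pkl","wb"));print(o["tool_pos"],o["tool_rot"])
E
```

```text
(array([255, 151,   7,  21, 129], dtype=int32), array([[-0.0016,  0.0655],
       [-0.0025, -0.0086]]))
[ 0.61357736 -0.05523554  0.31647037] [ 3.13269969e+00 -2.34310057e-01 -4.12484795e-04]
```

View pics/w3v.png

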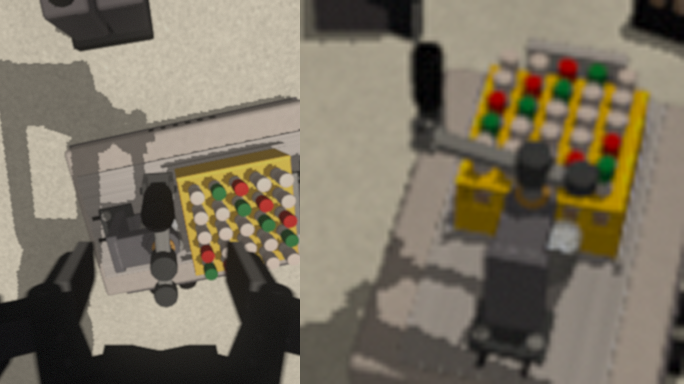

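```bash
python3 - <<'E'
from h import *
import pickle
o,p=pickle.load(open("w3.pkl","rb"));R=cv2.Rodrigues(o["tool_rot"])[0]
g=cv2.imread("pics/w3.png").max(2)
for r in range(178,280,6):
    c=np.where(g[r,235:290]<50)[0]+235
    print(r,(c.min(),c.max(),len(c)) if len(c) else 0, end=' ')
print()
for n,u,v,z in[("top",257.5,214,.260),("hub",264,263,.192),("hubB",264,263,.198)]:
    X=ray(p,u,v,z);print(n,X.round(4),(R.T@(X-o["tool_pos"])).round(4))
E
```

```text
178 0 184 (np.int64(251), np.int64(265), 15) 190 (np.int64(246), np.int64(270), 25) 196 (np.int64(244), np.int64(271), 28) 202 (np.int64(243), np.int64(272), 30) 208 (np.int64(242), np.int64(273), 32) 214 (np.int64(240), np.int64(273), 34) 220 (np.int64(241), np.int64(272), 32) 226 (np.int64(245), np.int64(270), 26) 232 (np.int64(235), np.int64(241), 5) 238 0 244 0 250 (np.int64(272), np.int64(272), 1) 256 (np.int64(252), np.int64(274), 23) 262 (np.int64(251), np.int64(252), 2) 268 0 274 0 
top [ 0.6206 -0.0546  0.26  ] [ 0.0068 -0.0017  0.0565]
hub [ 0.5471 -0.0489  0.192 ] [-0.0666  0.0036  0.1245]
hubB [ 0.5505 -0.0493  0.198 ] [-0.0632  0.0035  0.1185]
```

{"api": "move_arm", "payload": {
  "targets": [
    [1,0.006,-0.001,0.02,0],
    [1,0,0,0.02,0],
    [1,0,0,0.02,0],
    [1,0,0,0.02,0],
    [1,0,0,0,0],
    [-1,0,0,0,0],
    [-1,0,0,0,0],
    [-1,0,0,0,0],
    [-1,0,0,0,0],
    [-1,0,0,0,0]
  ],
  "grip_force": 60
}}

```text
time: 11.15
tool_pos: [0.6206, -0.055, 0.2375]
tool_rot: [-3.133, 0.234, -0.003]
force: [-1.2, 0.4, 2.6]
grip_width: 0.0207
grip_force: 58.5
```

```bash
cat >>h.py <<'E'
def ft(ax):
    o=status.get_obs();d=o["tool_pos"][:2]-ax;r=d/np.linalg.norm(d);t=np.array([r[1],-r[0]])
    R=cv2.Rodrigues(o["tool_rot"])[0];e=R.T@np.append(d,0)
    print("t",o["time"],"rad",np.linalg.norm(d).round(4),"th_tool",np.arctan2(e[1],e[0]).round(3),"world",np.arctan2(d[1],d[0]).round(3),"xy",o["tool_pos"].round(4),"Fout",(o["force"][:2]@r).round(2),"pushback",(-o["force"][:2]@t).round(2),"Fz",o["force"][2].round(1),"w",o["grip_width"].round(4),o["grip_force"])
E
python3 -c "
from h import *
ft(np.array([.542,-.0475]))
R=cv2.Rodrigues(status.get_obs()['tool_rot'])[0];print(R)
for a in np.arange(-.05,5.3,.1): print(a.round(2),(78*np.cos(a+.1)-78*np.cos(a)).round(1),(78*np.sin(a+.1)-78*np.sin(a)).round(1),end='; ')"
```

```text
Traceback (most recent call last):
  File "h.py", line 21, in ft
    print("t",o["time"],"rad",np.linalg.norm(d).round(4),"th_tool",np.arctan2(e[1],e[0]).round(3),"world",np.arctan2(d[1],d[0]).round(3),"xy",o["tool_pos"].round(4),"Fout",(o["force"][:2]@r).round(2),"pushback",(-o["force"][:2]@t).round(2),"Fz",o["force"][2].round(1),"w",o["grip_width"].round(4),o["grip_force"])
                                                                                                                                                                                                                                                                                ^^^^^^^^^^^^^^^^^^^^^
AttributeError: 'float' object has no attribute 'round'
```

```bash
sed -i 's/o\["grip_width"\].round(4)/round(o["grip_width"],4)/' h.py
python3 -c "
from h import *
ft(np.array([.542,-.0475]))
for a in np.arange(-.05,5.3,.1): print(a.round(2),(78*np.cos(a+.1)-78*np.cos(a)).round(1),(78*np.sin(a+.1)-78*np.sin(a)).round(1),end='; ')"
```

```text
t 11.15 rad 0.079 th_tool -0.054 world -0.095 xy [ 0.6206 -0.055   0.2375] Fout -1.19 pushback 0.28 Fz 2.6 w 0.0207 58.48014414310455
-0.05 0.0 7.8; 0.05 -0.8 7.8; 0.15 -1.5 7.6; 0.25 -2.3 7.4; 0.35 -3.0 7.2; 0.45 -3.7 6.8; 0.55 -4.4 6.4; 0.65 -5.0 6.0; 0.75 -5.6 5.4; 0.85 -6.1 4.8; 0.95 -6.6 4.2; 1.05 -6.9 3.5; 1.15 -7.3 2.8; 1.25 -7.5 2.1; 1.35 -7.7 1.3; 1.45 -7.8 0.6; 1.55 -7.8 -0.2; 1.65 -7.7 -1.0; 1.75 -7.6 -1.8; 1.85 -7.4 -2.5; 1.95 -7.1 -3.2; 2.05 -6.7 -3.9; 2.15 -6.3 -4.6; 2.25 -5.8 -5.2; 2.35 -5.3 -5.7; 2.45 -4.7 -6.2; 2.55 -4.0 -6.7; 2.65 -3.3 -7.0; 2.75 -2.6 -7.3; 2.85 -1.9 -7.6; 2.95 -1.1 -7.7; 3.05 -0.3 -7.8; 3.15 0.5 -7.8; 3.25 1.2 -7.7; 3.35 2.0 -7.5; 3.45 2.7 -7.3; 3.55 3.5 -7.0; 3.65 4.1 -6.6; 3.75 4.8 -6.2; 3.85 5.4 -5.7; 3.95 5.9 -5.1; 4.05 6.4 -4.5; 4.15 6.8 -3.8; 4.25 7.1 -3.1; 4.35 7.4 -2.4; 4.45 7.6 -1.6; 4.55 7.7 -0.9; 4.65 7.8 -0.1; 4.75 7.8 0.7; 4.85 7.7 1.5; 4.95 7.5 2.2; 5.05 7.2 2.9; 5.15 6.9 3.7; 5.25 6.5 4.3;
```

{"api": "move_arm", "payload": {
  "targets": [
    [-1,0.0,0.0078,0,0],
    [-1,-0.0008,0.0078,0,0],
    [-1,-0.0015,0.0076,0,0],
    [-1,-0.0023,0.0074,0,0],
    [-1,-0.003,0.0072,0,0],
    [-1,-0.0037,0.0068,0,0],
    [-1,0,0,0,0],
    [-1,0,0,0,0]
  ]
}}

```text
time: 11.95
tool_pos: [0.6026, -0.0985, 0.2374]
tool_rot: [3.132, -0.235, 0.003]
force: [-0.7, 0.9, 5.4]
grip_width: 0.0204
grip_force: 58.6
```

```bash
python3 -c "
from h import *
ft(np.array([.542,-.0475]))"
```

```text
t 11.95 rad 0.0792 th_tool 0.55 world -0.7 xy [ 0.6026 -0.0985  0.2374] Fout -1.06 pushback 0.24 Fz 5.4 w 0.0204 58.59560430049896
```

{"api": "move_arm", "payload": {
  "targets": [
    [-1,-0.0044,0.0064,0,0],
    [-1,-0.005,0.006,0,0],
    [-1,-0.0056,0.0054,0,0],
    [-1,-0.0061,0.0048,0,0],
    [-1,-0.0066,0.0042,0,0],
    [-1,-0.0069,0.0035,0,0],
    [-1,-0.0073,0.0028,0,0],
    [-1,-0.0075,0.0021,0,0],
    [-1,0,0,0,0],
    [-1,0,0,0,0]
  ]
}}

```text
time: 12.95
tool_pos: [0.5482, -0.126, 0.2373]
tool_rot: [3.131, -0.235, 0.003]
force: [0.2, 0.8, 7.3]
grip_width: 0.0205
grip_force: 58.6
```

```bash
python3 -c "
from h import *
ft(np.array([.542,-.0475]))"
```

```text
t 12.95 rad 0.0788 th_tool 1.342 world -1.491 xy [ 0.5482 -0.126   0.2373] Fout -0.73 pushback 0.29 Fz 7.3 w 0.0205 58.64960789680481
```

{"api": "move_arm", "payload": {
  "targets": [
    [-1,-0.0077,0.0013,-0.001,0],
    [-1,-0.0078,0.0006,0,0],
    [-1,-0.0078,-0.0002,0,0],
    [-1,-0.0077,-0.001,0,0],
    [-1,-0.0076,-0.0018,0,0],
    [-1,0,0,0,0],
    [-1,0,0,0,0]
  ]
}}

```text
time: 13.65
tool_pos: [0.5084, -0.118, 0.2374]
tool_rot: [3.133, -0.234, -0.005]
force: [-2.8, -1.2, 7.3]
grip_width: 0.0208
grip_force: 59.2
```

```bash
python3 -c "
from h import *
ft(np.array([.542,-.0475]))"
```

```text
t 13.65 rad 0.0781 th_tool 1.867 world -2.016 xy [ 0.5084 -0.118   0.2374] Fout 2.25 pushback -1.99 Fz 7.3 w 0.0208 59.19587016105652
```

{"api": "move_arm", "payload": {
  "targets": [
    [-1,-0.0078,-0.0015,0,0],
    [-1,-0.0071,-0.0032,0,0],
    [-1,-0.0067,-0.0039,0,0],
    [-1,0,0,0,0],
    [-1,0,0,0,0],
    [-1,0,0,0,0]
  ]
}}

```text
time: 14.25
tool_pos: [0.4894, -0.1052, 0.2373]
tool_rot: [-3.131, 0.234, 0.003]
force: [0.9, 3.0, 6.0]
grip_width: 0.0207
grip_force: 59.2
```

```bash
python3 -c "
from h import *
ft(np.array([.543,-.048]))"
```

```text
t 14.25 rad 0.0784 th_tool 2.175 world -2.324 xy [ 0.4894 -0.1052  0.2373] Fout -2.79 pushback -1.42 Fz 6.0 w 0.0207 59.18802559375763
```

{"api": "move_arm", "payload": {
  "targets": [
    [-1,-0.0063,-0.0046,0,0],
    [-1,-0.0058,-0.0052,0,0],
    [-1,-0.0053,-0.0057,0,0],
    [-1,0,0,0,0],
    [-1,0,0,0,0],
    [-1,0,0,0,0]
  ]
}}

```text
time: 14.85
tool_pos: [0.4755, -0.0879, 0.2374]
tool_rot: [-3.132, 0.234, -0.001]
force: [3.6, 2.9, 4.6]
grip_width: 0.0201
grip_force: 59.1
```

```bash
python3 -c "
from h import *
ft(np.array([.543,-.048]))"
```

```text
t 14.85 rad 0.0784 th_tool 2.459 world -2.608 xy [ 0.4755 -0.0879  0.2374] Fout -4.59 pushback -0.68 Fz 4.6 w 0.0201 59.14072036743164
```

{"api": "move_arm", "payload": {
  "targets": [
    [-1,-0.0039,-0.0068,0,0],
    [-1,-0.004,-0.0067,0,0],
    [-1,-0.0033,-0.007,0,0],
    [-1,0,0,0,0],
    [-1,0,0,0,0],
    [-1,0,0,0,0]
  ]
}}

```text
time: 15.45
tool_pos: [0.467, -0.0667, 0.2374]
tool_rot: [3.132, -0.234, -0.001]
force: [2.3, -1.0, 4.6]
grip_width: 0.0207
grip_force: 59.1
```

```bash
python3 -c "
from h import *
ft(np.array([.543,-.048]))"
```

```text
t 15.45 rad 0.0783 th_tool 2.751 world -2.9 xy [ 0.467  -0.0667  0.2374] Fout -2.01 pushback 1.53 Fz 4.6 w 0.0207 59.13064420223236
```

{"api": "move_arm", "payload": {
  "targets": [
    [-1,-0.0026,-0.0073,0,0],
    [-1,-0.0019,-0.0076,0,0],
    [-1,-0.0011,-0.0077,0,0],
    [-1,0,0,0,0],
    [-1,0,0,0,0],
    [-1,0,0,0,0]
  ]
}}

```text
time: 16.05
tool_pos: [0.4648, -0.045, 0.2374]
tool_rot: [3.13, -0.234, -0.001]
force: [2.6, -6.0, 4.5]
grip_width: 0.0206
grip_force: 59.3
```

```bash
python3 -c "
from h import *
ft(np.array([.543,-.048]))"
```

```text
t 16.05 rad 0.0782 th_tool 3.031 world 3.103 xy [ 0.4648 -0.045   0.2374] Fout -2.85 pushback 5.86 Fz 4.5 w 0.0206 59.2701655626297
```

{"api": "move_arm", "payload": {
  "targets": [
    [-1,-0.0003,-0.0078,0,0],
    [-1,0.0002,-0.0039,0,0],
    [-1,0,0,0,0],
    [-1,0,0,0,0],
    [-1,0,0,0,0],
    [-1,0,0,0,0]
  ]
}}

```text
time: 16.65
tool_pos: [0.4659, -0.0349, 0.2374]
tool_rot: [3.127, -0.233, -0.002]
force: [0.9, -10.4, 5.2]
grip_width: 0.0205
grip_force: 59.4
```

```bash
python3 -c "
from h import *
ft(np.array([.543,-.048]))"
```

```text
t 16.65 rad 0.0782 th_tool -3.122 world 2.973 xy [ 0.4659 -0.0349  0.2374] Fout -2.6 pushback 10.08 Fz 5.2 w 0.0205 59.438297152519226
```

{"api": "move_arm", "payload": {
  "targets": [
    [-1,0.0005,-0.0039,0,0],
    [-1,0,0,0,0],
    [-1,0,0,0,0],
    [-1,0,0,0,0],
    [-1,0,0,0,0]
  ]
}}

```text
time: 17.15
tool_pos: [0.4666, -0.0315, 0.2374]
tool_rot: [3.126, -0.233, -0.003]
force: [0.4, -10.8, 6.7]
grip_width: 0.0207
grip_force: 59.6
```

```bash
python3 -c "
from h import *
ft(np.array([.543,-.048]))"
```

```text
t 17.15 rad 0.0782 th_tool -3.078 world 2.929 xy [ 0.4666 -0.0315  0.2374] Fout -2.69 pushback 10.49 Fz 6.7 w 0.0207 59.555232524871826
```

{"api": "move_arm", "payload": {
  "targets": [
    [-1,0,0,0,0],
    [-1,0,0,0,0],
    [-1,0,0,0,0]
  ]
}}

```text
time: 17.45
tool_pos: [0.4666, -0.0315, 0.2374]
tool_rot: [3.126, -0.233, -0.003]
force: [0.6, -10.3, 5.8]
grip_width: 0.0209
grip_force: 59.6
```

```bash
python3 -c "
from h import *
ft(np.array([.543,-.048]))"
```

```text
t 17.45 rad 0.0781 th_tool -3.078 world 2.929 xy [ 0.4666 -0.0315  0.2374] Fout -2.75 pushback 9.94 Fz 5.8 w 0.0209 59.55548644065857
```

{"api": "move_arm", "payload": {
  "targets": [
    [-1,0.0006,-0.0039,0,0],
    [-1,0.0008,-0.0038,0,0],
    [-1,0,0,0,0],
    [-1,0,0,0,0],
    [-1,0,0,0,0],
    [-1,0,0,0,0]
  ]
}}

```text
time: 18.05
tool_pos: [0.4684, -0.0248, 0.2373]
tool_rot: [3.124, -0.233, -0.005]
force: [-1.5, -13.3, 7.0]
grip_width: 0.0208
grip_force: 59.7
```

```bash
python3 -c "
from h import *
ft(np.array([.543,-.048]))"
```

```text
t 18.05 rad 0.0781 th_tool -2.988 world 2.84 xy [ 0.4684 -0.0248  0.2373] Fout -2.56 pushback 13.12 Fz 7.0 w 0.0208 59.69970166683197
```

{"api": "move_arm", "payload": {
  "targets": [
    [-1,0,0,0,0],
    [-1,0,0,0,0],
    [-1,0,0,0,0]
  ]
}}

```text
time: 18.35
tool_pos: [0.4684, -0.0248, 0.2373]
tool_rot: [3.124, -0.233, -0.005]
force: [-1.7, -13.2, 7.1]
grip_width: 0.0206
grip_force: 59.7
```

```bash
python3 -c "
from h import *
ft(np.array([.543,-.048]))"
```

```text
t 18.35 rad 0.0781 th_tool -2.989 world 2.84 xy [ 0.4684 -0.0248  0.2373] Fout -2.27 pushback 13.15 Fz 7.1 w 0.0206 59.69842851161957
```

{"api": "move_arm", "payload": {
  "targets": [
    [-1,-0.0003,0.002,0,0],
    [-1,-0.0003,0.002,0,0],
    [-1,0,0,0,0],
    [-1,0,0,0,0]
  ]
}}

```text
time: 18.75
tool_pos: [0.4681, -0.0257, 0.2373]
tool_rot: [3.13, -0.234, -0.003]
force: [1.7, -5.9, 6.2]
grip_width: 0.0208
grip_force: 59.5
```

```bash
python3 -c "
from h import *
ft(np.array([.543,-.048]))"
```

```text
t 18.75 rad 0.0781 th_tool -3.001 world 2.852 xy [ 0.4681 -0.0257  0.2373] Fout -3.34 pushback 5.12 Fz 6.2 w 0.0208 59.50564384460449
```

{"api": "move_arm", "payload": {
  "targets": [
    [-1,-0.0002,0.0015,0,0],
    [1,0,0,0,0],
    [1,0,0,0,0],
    [1,0,0,0,0],
    [1,0,0,0,0],
    [1,0,0,0,0],
    [1,0,0,0,0],
    [1,0,0,-0.03,0],
    [1,0,0,-0.04,0],
    [1,0,0,-0.04,0]
  ]
}}

```text
time: 19.75
tool_pos: [0.4681, -0.0258, 0.3481]
tool_rot: [-3.133, 0.234, 0.003]
force: [0.8, -0.3, 0.2]
grip_width: 0.0855
grip_force: 0.0
```

{"api": "move_arm", "payload": {
  "targets": [
    [1,0,0,-0.02,0],
    [1,0,0,0,0],
    [1,0,0,0,0]
  ]
}}

```text
time: 20.05
tool_pos: [0.4685, -0.0259, 0.3671]
tool_rot: [3.133, -0.234, 0.0]
force: [0.3, 0.1, -0.4]
grip_width: 0.0855
grip_force: 0.0
```

```bash
python3 - <<'E'
from h import *
th=2.852;ax=np.array([.543,-.048]);r=np.array([np.cos(th),np.sin(th)])
print(tilt(ax+.078*r,ax))
o=status.get_obs();w=imaging.capture("wrist");b=imaging.capture("side");a=imaging.capture("scene")
cv2.imwrite("pics/fin.png",np.hstack([w[:,140:380],cv2.resize(b[140:240,235:335],(280,384),interpolation=2),cv2.resize(a[150:245,175:285],(280,384),interpolation=2)]))
print(o["tool_pos"],o["force"],o["time"])
E
```

```text
(array([310, 172,   8,  21, 146], dtype=int32), array([[ 0.0042,  0.0671],
       [ 0.0066, -0.0071]]))
[ 0.4679373  -0.02580266  0.36611797] [-0.20212786  0.52622297  0.88673455] 20.1
```

View pics/fin.png

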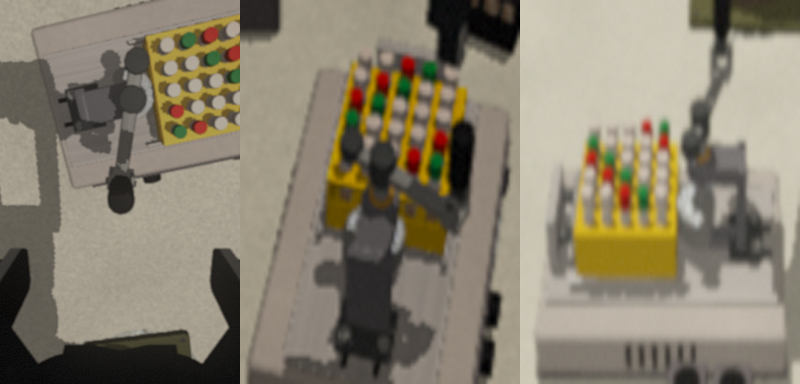

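The grip is upright, leaning under 0.03 rad. The rack sits between the cam and the jaw, the gripper is clear, and the bystanders weren't touched.

```bash
python3 -c "
from plant import arm
print(arm.job_done())"
```

```text
the job is handed in; nothing more can be done
None
```

The job is handed in after about 20 s of robot time: the grip stands upright and released, and the rack is clamped at about 13 N crank push-back (target 12, tubes crack from 16); the first pinch slipped off the grip, so I pushed it to its stop with closed fingers.

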